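# Stopper the formula flask and wedge up its settling stand

## Task

Set the red stopper all the way into the neck of the brown flask and let go of it. Then take the yellow wedge by its grip, lay it on the grey metal base of the stand and slide it thin edge first under the free edge of the green tilt plate until the plate has just lifted off its two rests, by about 4 mm (the black line across the ramp is then about under the plate's edge). Finish while still gripping the wedge in that place, flat on the base, with the plate resting on it, and leave the other things on the table as they are.

Things in the scene. Friction and masses are not known exactly. Their poses are not given: they have to be found in the camera images.
- stand: fixed settling stand: grey metal base 230 x 100 x 8 mm. Origin: centre of the underside; z up; +x along its length from the bare front apron (105 mm long, where the wedge is laid) to the plate's hinge at x = +105 mm. The wedge goes in along +x on the centre line y = 0, between two dark rubber rests 8 mm high (at x = 0, y = 34 to 48 mm either side) that carry the plate's front corners
- plate (a joint): tilt of the green tilt plate (113 x 84 x 8 mm) about its hinge, rad: 0 = lying on the rests, grows as the free front edge rises (115 mm from the hinge: 1 mm of lift is 0.0087 rad). It falls back by its own weight; plate and flask weigh 0.5 to 0.8 kg, so raising the edge takes about 3 N
- plate_edge (a point): middle of the lower front edge of the tilt plate, at x = -10 mm on the stand; 8 mm above the base when the plate lies on its rests
- flask_mouth (a point): centre of the rim of the brown glass flask, which is fixed on the tilt plate in a blue collar; z along the neck. Neck bore 28 mm, outside 36 mm; body 64 mm wide; flask 85 mm tall; rim 109 mm above the table, over x = +50 mm, y = 0 of the stand
- stopper: red tapered stopper with a round light wooden handle, 71 mm tall, 50 g, hanging upright in its rest ring. Origin: centre of the lower end; z up. Taper 18 mm wide at the lower end, 24 mm wide 30 mm up; then a red flange 34 mm wide, 5 mm thick, that comes to lie on the flask's rim; then the handle, 22 mm wide, from 35 to 71 mm up
- stopper_grip (a point): point on the axis of the stopper's handle, 58 mm above the stopper's lower end
- stopper_seat (a point): centre of the underside of the stopper's flange, 30 mm above the stopper's lower end; meets flask_mouth when fully in
- stopper_rest: fixed grey ring, 56 mm outside, 31 mm bore, 34 mm high, in which the stopper hangs by its flange (the lower end 4 mm above the table). Origin: centre of the underside. It and the wedge stand in front of the shut incubator, whose upright door rises 0.5 m high 0.1 to 0.17 m behind them (seen from the robot): keep the arm off it
- wedge: yellow hand wedge, 110 x 36 mm, 0.1 to 0.16 kg, on the table. Origin: centre of its underside; x towards the thin edge. 3 mm thick at the thin edge (x = 55 mm), rising 1 in 5 to 18 mm at x = -20 mm, then flat. It meets the plate's edge with 25 mm under it; each 5 mm more lifts 1 mm. Black line across the ramp at x = 10 mm (12 mm thick). Upright grip at the back: 30 mm (x) by 22, 18 to 63 mm up
- wedge_grip (a point): point on the middle of the wedge's upright grip, 44 mm above the wedge's underside and 38 mm behind its origin; axes as the wedge's
- wedge_toe (a point): middle of the wedge's thin edge, on the underside, 55 mm ahead of the wedge's origin
- glass_jar: small open glass jar, 62 mm wide, 60 mm high, a bystander; origin under its centre
- nail_brush: purple nail brush, 30 x 86 x 55 mm, a bystander; origin under its centre
- steel_bowl: low grey-blue bowl, 129 mm wide, 39 mm high, a bystander; origin under its centre

How it is judged:
On the way:
1. the stopper is fully in the flask's neck and released, the plate still down on its rests (z of stopper_seat in the frame of flask_mouth between -0.003 and 0.003 m and horizontal distance between stopper_seat and flask_mouth below 0.005 m and angle between the z axis of stopper_seat and the z axis of flask_mouth, either way round below 0.12 rad and contact force between the fingers and stopper below 0.1 N and value of joint plate below 0.006 rad), for 0.2 s.
At the end, for the whole second after the job is handed in: Stopper seated (flange within 3 mm of the rim, 5 mm of the axis, 0.12 rad) and untouched; plate still at 0.012 to 0.070 rad, carried by the wedge (over 0.3 N), not by the robot; wedge flat within 0.10 rad, thin edge within 4 mm of the base, gripped (over 1 N) (z of stopper_seat in the frame of flask_mouth between -0.003 and 0.003 m and horizontal distance between stopper_seat and flask_mouth below 0.005 m and angle between the z axis of stopper_seat and the z axis of flask_mouth, either way round below 0.12 rad and value of joint plate between 0.012 and 0.07 rad and contact force between the fingers and wedge above 1 N and contact force between wedge and plate above 0.3 N and contact force between each of the arm, the fingers and plate below 0.2 N and contact force between the fingers and stopper below 0.1 N and z of wedge_toe in the frame of stand below 0.012 m and angle between wedge_toe's own z axis and vertical below 0.1 rad and velocity of joint plate between -0.05 and 0.05 rad/s); the arm keeps its last pose, push and grip.
It fails at once if the plate is lifted more than 2 mm while the stopper is not in the flask (value of joint plate above 0.018 rad and distance between stopper_seat and flask_mouth above 0.01 m).
It fails at once if the plate is thrown up past 0.12 rad (value of joint plate above 0.12 rad).
It fails at once if the glass jar is moved by more than 30 mm (distance of glass_jar from where it was at the start of the episode above 0.03 m).
It fails at once if the nail brush is moved by more than 30 mm (distance of nail_brush from where it was at the start of the episode above 0.03 m).
It fails at once if the bowl is moved by more than 30 mm (distance of steel_bowl from where it was at the start of the episode above 0.03 m).
It also fails if it takes over 72 s, if anything falls off the work surface, if the arm or the gripper's body presses on something with over 40 N, if the wrist force passes 120 N, or if a joint passes its speed limit or range.

## Robot

A 6-joint arm with a two-finger parallel gripper is mounted at the origin on a cart in front of the work surface, level with it; the furniture and walls round the work are solid. World frame = base frame: x ahead of the robot, y to its left, z up, the work surface at z = 0. Lengths are in m, angles in rad, forces in N, time in s.
With the tool pointing down it reaches from about 0.3 to 0.825 m from the base axis. Payload 5.4 kg.
Tool frame: the origin (TCP) lies at the very end of the fingers, on their centre line; the grasp point (between the pads) lies 19 mm behind it; z points along the fingers, x is the direction in which the jaws open and shut, and the axes are right-handed (so a half turn about z gives the same grasp; the last joint's range is limited). The gripper opens to 92 mm and grips with 3 to 60 N. Pads are 20 mm wide; open, the fingers measure 128 mm over their backs; the gripper's body (75 mm by 189 mm) begins 69 mm behind the grasp point.
Start: joints at [0.986, 0.158, 1.597, -0, 1.386, -0.21], TCP at [0.211, 0.535, 0.215] pointing down, gripper open.
Joint ranges: [-2.91, 2.91], [-0.94, 2.29], [0.18, 2.7], [-1.29, 4.43], [0.17, 2.64], [-3, 3]. Speed limits (rad/s): [2.57, 2.57, 3.14, 3.14, 3.14, 3.14].

## Interface

Orientations are given as a rotation vector (axis times angle).
In Python, from workcell import bot gives the robot as it stands. Calls block until the motion is done:
- bot.goto(position, orientation): joint-space move of the TCP to a pose.
- bot.line_to(position, rot=None, max_speed=0.15): straight line of the TCP; rot=None keeps the orientation; max_speed is the mean speed in m/s.
- bot.set_joints(angles): joint-space move.
- bot.set_gripper(opening, newtons=None): opening from 0.0 (shut) to 1.0 (fully open); newtons is the grip in N (None keeps the last); returns when the fingers have stopped.
- bot.hold(seconds).
- bot.inverse_kinematics(position, orientation): joint angles nearest the present ones, or None.
- bot.read_camera(name): name is "side" or "top"; returns a dict with "pixels" (480x640x3 uint8, blue, green, red), "fx", "fy", "cx", "cy" (pixels), "R" (3x3) and "t" (3): a world point X has camera coordinates R X + t. Camera axes: x right, y down, z forward; pixel columns grow to the right and rows downward; lengths in m; the calibration is good to about 2 mm. A picture is of the moment at which its call begins. There is no depth.
A pose or a line that the arm cannot do raises bot.MotionError and nothing moves.
- bot.job_done(): hands the job in, once; it reports no verdict.
Readings, each from a call of its own:
- bot.current_clock(): time.
- bot.current_joints(): joint angles.
- bot.current_joint_vel(): joint speeds.
- bot.current_effort(): joint torques, N m.
- bot.current_ee_pos(): TCP position.
- bot.current_tool_rot(): TCP orientation.
- bot.current_contact_force(): force on the tool from outside, world axes, zero at the start.
- bot.current_ft_torque(): the same for the moment, N m.
- bot.current_opening(): opening from 0.0 (shut) to 1.0 (fully open).
Only numpy, scipy, OpenCV 4.12 (cv2) and the standard library are available. Lean on these libraries where they do the work, as an engineer would, in place of code of your own. Each camera call takes 0.05 s, during which the arm holds its last target.

## Working session

There is one attempt and no reset: what is moved stays moved. The work goes in short steps, each a Python script; the robot and the scene stay as the last script left them, time stands still between calls to the robot, and variables do not carry over. Pictures are saved under pics/ and viewed, and the job is handed in when it is done.

```bash
mkdir -p pics
cat > h.py <<'E'
import numpy as np, cv2
from workcell import bot
def snap(n,f):
    c=bot.read_camera(n); cv2.imwrite('pics/'+f,c['pixels']); return c
def ray(c,u,v):
    R=np.array(c['R']);t=np.array(c['t'])
    return -R.T@t, R.T@np.array([(u-c['cx'])/c['fx'],(v-c['cy'])/c['fy'],1.])
def atz(c,u,v,z):
    o,d=ray(c,u,v); return o+d*(z-o[2])/d[2]
def proj(c,X):
    p=np.array(c['R'])@np.array(X)+np.array(c['t']); return np.array([c['fx']*p[0]/p[2]+c['cx'],c['fy']*p[1]/p[2]+c['cy']])
E
python3 - <<'E'
from h import *
import pickle
for n in ('side','top'):
    c=snap(n,n+'0.png'); pickle.dump(dict(c),open(n+'.pkl','wb')); print(n,c['fx'],c['cx'],c['cy'],ray(c,320,240))
print(bot.current_clock(),bot.current_tool_rot(),bot.current_opening())
E
```

```text
side 443.0974179600298 315.9560068046394 233.3621531561297 (array([0.13457375, 0.02172218, 1.00000216]), array([ 0.44192192,  0.02899254, -0.89675647]))
top 444.2986945331547 322.1492560648073 239.69423419913826 (array([0.47233348, 0.05789047, 1.37231489]), array([ 0.0900702 , -0.0028755 , -0.99594325]))
0.1 [ 2.59588172e+00  1.76825139e+00 -2.44814990e-03] 1.000148811947281
```

View pics/side0.png

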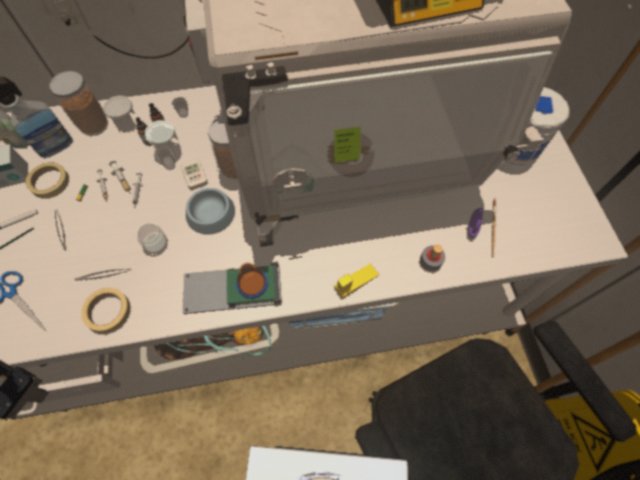

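View pics/top0.png

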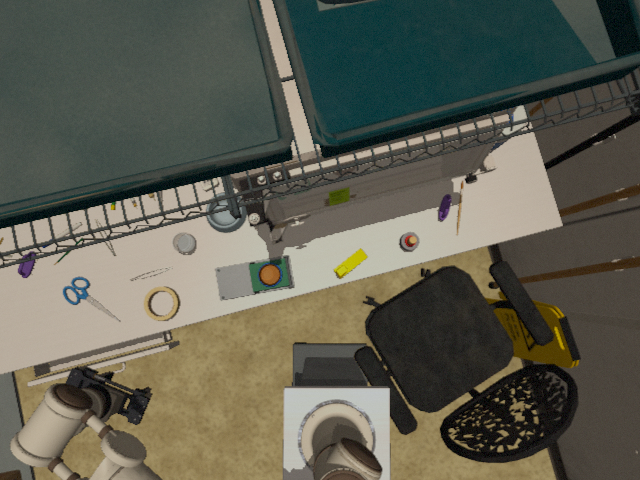

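Run:
```python
import cv2
a=cv2.imread('pics/side0.png');b=cv2.imread('pics/top0.png')
def crop(i,x,y,w,h,s): return cv2.resize(i[y:y+h,x:x+w],None,fx=s,fy=s,interpolation=cv2.INTER_CUBIC)
cv2.imwrite('pics/s_stand.png',crop(a,175,245,120,80,6))
cv2.imwrite('pics/s_right.png',crop(a,325,230,130,80,6))
cv2.imwrite('pics/t_stand.png',crop(b,205,240,100,70,7))
cv2.imwrite('pics/t_right.png',crop(b,325,220,110,70,7))
```

```text
(no output)
```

View pics/s_stand.png

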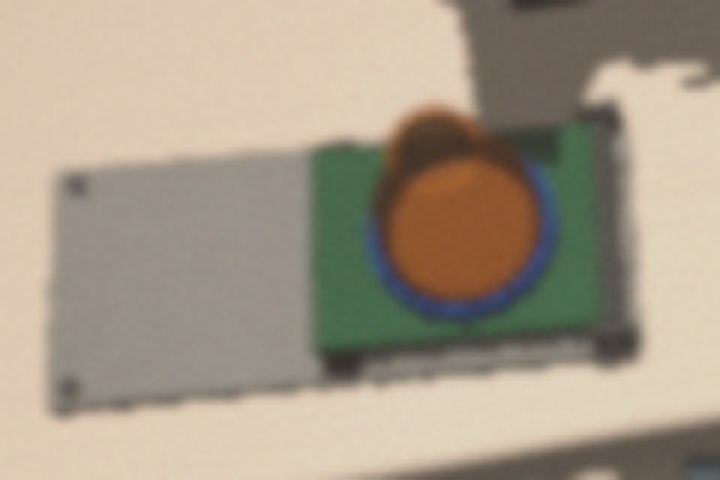

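View pics/s_right.png

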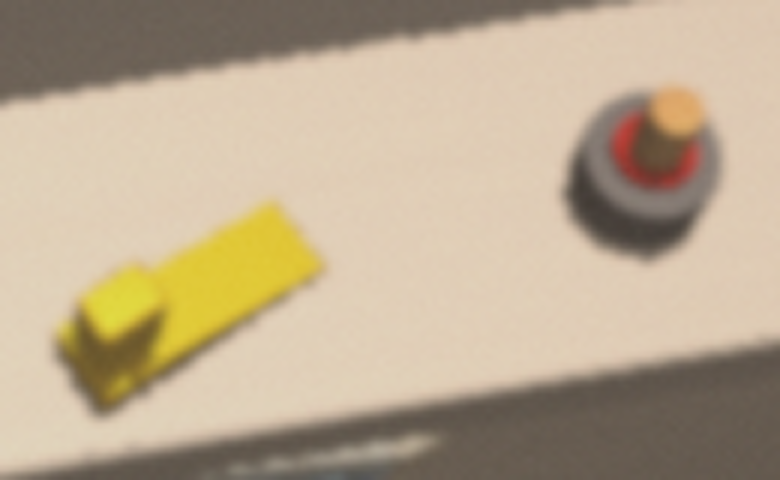

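View pics/t_stand.png

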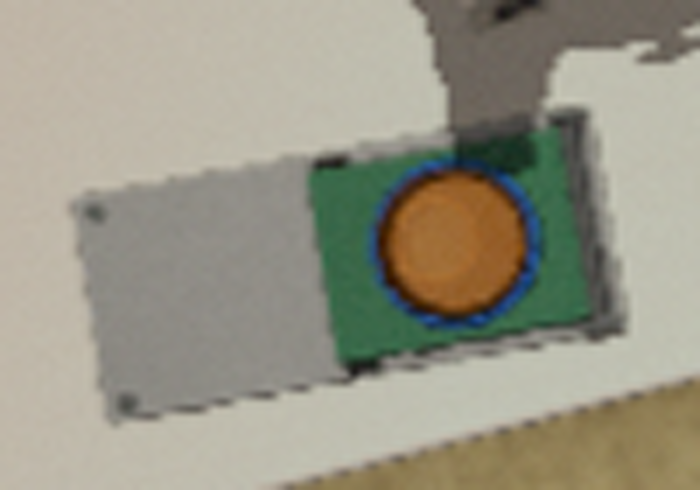

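View pics/t_right.png

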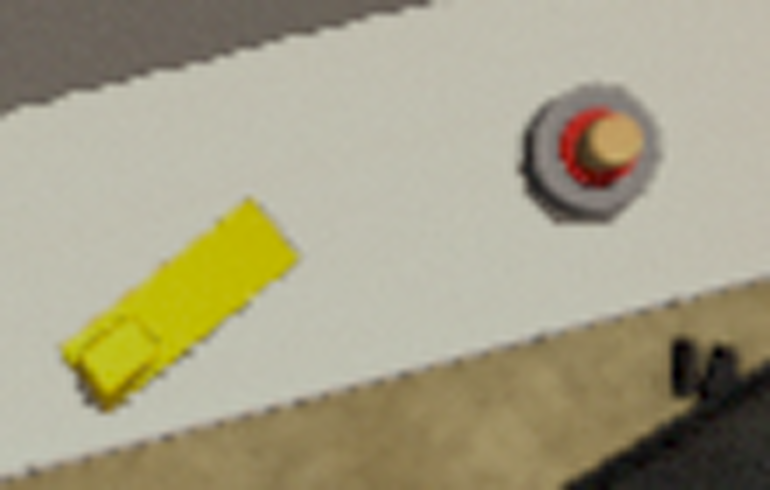

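```bash
cat > fit.py <<'E'
from h import *
import pickle
from scipy.optimize import least_squares
C={n:pickle.load(open(n+'.pkl','rb')) for n in('side','top')}
off={'ss':('side',175,245,6),'sr':('side',325,230,6),'ts':('top',205,240,7),'tr':('top',325,220,7)}
def px(k,x,y):
    n,ox,oy,s=off[k]; return n,np.array([(x+.5)/s-.5+ox,(y+.5)/s-.5+oy])
def fit(obs,p0):
    def r(p):
        c,s=np.cos(p[2]),np.sin(p[2]);o=[]
        for k,x,y,(a,b,z) in obs:
            n,m=px(k,x,y); X=[p[0]+c*a-s*b,p[1]+s*a+c*b,z]
            o.append(proj(C[n],X)-m)
        return np.concatenate(o)
    q=least_squares(r,p0,loss='soft_l1'); return q.x,r(q.x).reshape(-1,2)
S=[('ss',57,172,(-.115,.05,.008)),('ss',52,408,(-.115,-.05,.008)),('ss',313,150,(-.01,.042,.024)),('ss',322,350,(-.01,-.042,.024)),
('ts',75,203,(-.115,.05,.008)),('ts',113,420,(-.115,-.05,.008)),('ts',310,170,(-.01,.042,.024)),('ts',342,362,(-.01,-.042,.024)),
('ss',437,152,(.05,0,.109)),('ts',445,240,(.05,0,.109))]
g=.063
W=[('sr',272,202,(.055,.018,.003)),('sr',325,265,(.055,-.018,.003)),('sr',82,300,(-.053,.011,g)),('sr',137,263,(-.023,.011,g)),('sr',165,297,(-.023,-.011,g)),('sr',105,340,(-.053,-.011,g)),
('tr',250,198,(.055,.018,.003)),('tr',298,258,(.055,-.018,.003)),('tr',80,360,(-.053,.011,g)),('tr',125,318,(-.023,.011,g)),('tr',158,350,(-.023,-.011,g)),('tr',108,402,(-.053,-.011,g))]
P=[('sr',678,112,(0,0,.075)),('sr',650,155,(0,0,.034)),('tr',615,138,(0,0,.075)),('tr',593,150,(0,0,.034))]
np.set_printoptions(precision=4,suppress=True)
if __name__=='__main__':
  for o,p in((S,[.45,.2,-1.5]),(W,[.45,0,-1]),(P,[.5,-.2,0])):
    q,r=fit(o,p);print(q);print(r.round(2).tolist())
E
python3 fit.py
```

```text
[ 0.4803  0.2502 -1.3823]
[[-0.01, -0.41], [-0.56, 0.44], [-0.02, -0.41], [-1.09, 0.05], [0.44, -0.52], [0.34, 0.88], [0.37, 0.3], [0.51, 0.32], [0.27, -0.61], [-0.16, -0.06]]
[ 0.5252 -0.0403 -0.8854]
[[-0.51, -0.37], [-0.24, 0.45], [-2.13, -0.0], [-0.56, -0.83], [0.54, 1.0], [-0.24, 0.94], [0.23, -0.49], [0.78, -0.02], [-0.38, -0.25], [1.08, -0.68], [1.1, 0.57], [0.35, -0.42]]
[ 0.5924 -0.2186  0.    ]
[[-0.7, -0.1], [-0.19, 0.06], [0.45, 0.28], [0.73, -0.2]]
```

```bash
cat >> h.py <<'E'
from scipy.spatial.transform import Rotation as Ro
def down(psi):
    c,s=np.cos(psi),np.sin(psi)
    return Ro.from_matrix(np.array([[c,s,0],[s,-c,0],[0,0,-1.]])).as_rotvec()
E
python3 - <<'E'
from h import *
from fit import C
for n,l in (('side',[(262,243,0),(300,232,0),(440,205,0),(500,190,0),(265,228,.1),(208,210,.039),(505,195,0)]),('top',[(270,258,0),(278,235,.1),(268,245,0),(400,215,0)])):
    for u,v,z in l: print(n,u,v,z,atz(C[n],u,v,z).round(3))
SP=np.array([.4803,.2502]);y=-1.3823
st=lambda a,b:SP+[np.cos(y)*a-np.sin(y)*b,np.sin(y)*a+np.cos(y)*b]
print(st(.05,0),st(-.058,0),st(-.11,0))
for nm,p,psi in(('way0',[.40,.15,.28],y),('way',[.45,-.15,.25],y),('abv',[.5924,-.2186,.20],y),('gr',[.5924,-.2186,.043],y),('fl',[.4897,.2011,.25],y),('fl',[.4897,.2011,.118],y),('fl+',[.4897,.2011,.118],y+np.pi),('w',[.501,-.011,.03],.685),('w-',[.501,-.011,.03],.685-np.pi),('s',[.47,.307,.033],y+np.pi/2),('s-',[.47,.307,.033],y-np.pi/2)):
    q=bot.inverse_kinematics(p,down(psi)); print(nm,None if q is None else np.round(q,2))
print(bot.current_clock())
E
cat >/dev/null
python3 - <<'E'
import cv2
a=cv2.imread('pics/side0.png');cv2.imwrite('pics/s_mid.png',cv2.resize(a[170:290,180:380],None,fx=4,fy=4,interpolation=cv2.INTER_CUBIC))
E
```

```text
side 262 243 0 [0.607 0.198 0.   ]
side 300 232 0 [0.646 0.107 0.   ]
side 440 205 0 [ 0.756 -0.251  0.   ]
side 500 190 0 [ 0.816 -0.413  0.   ]
side 265 228 0.1 [0.598 0.179 0.1  ]
side 208 210 0.039 [0.668 0.339 0.039]
side 505 195 0 [ 0.802 -0.424  0.   ]
top 270 258 0 [0.54  0.208 0.   ]
top 278 235 0.1 [0.601 0.175 0.1  ]
top 268 245 0 [0.58  0.215 0.   ]
top 400 215 0 [ 0.676 -0.195  0.   ]
[0.4897 0.2011] [0.4694 0.3072] [0.4597 0.3583]
way0 [ 0.07 -0.28  1.89 -0.    1.53  1.46]
way [-0.58 -0.13  1.82 -0.    1.45  0.81]
abv [-0.54  0.31  1.44 -0.    1.38  0.84]
gr [-0.54  0.48  1.56 -0.    1.11  0.84]
fl [ 0.16  0.02  1.68 -0.    1.45  1.54]
fl [ 0.16  0.14  1.82 -0.    1.18  1.54]
fl+ [ 0.16  0.14  1.82 -0.    1.18 -1.6 ]
w [-0.26  0.2   1.95 -0.    0.99 -0.95]
w- [-0.26  0.2   1.95 -0.    0.99  2.19]
s [0.36 0.34 1.77 0.   1.03 0.17]
s- [ 0.36  0.34  1.77 -0.    1.03 -2.97]
0.1
```

View pics/s_mid.png

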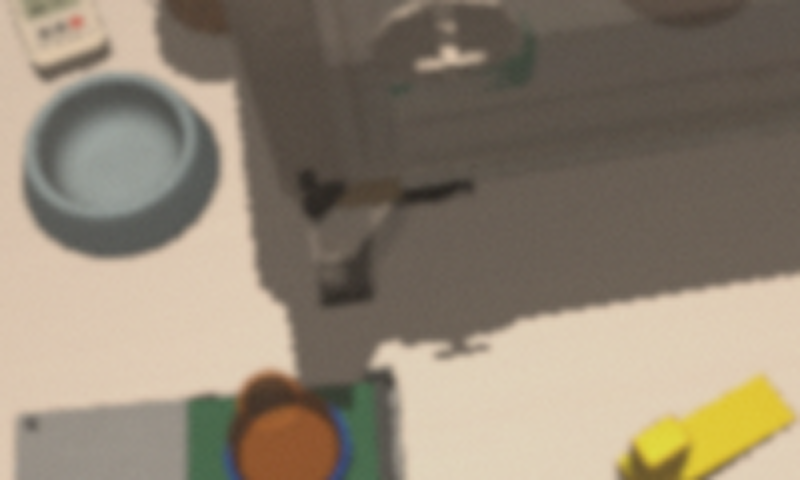

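Run:
```python
from h import *
y=-1.3823
bot.goto([.40,.15,.28],down(y)); bot.goto([.47,-.16,.25],down(y)); bot.goto([.5924,-.2186,.15],down(y))
snap('side','s1.png'); 
bot.line_to([.5924,-.2186,.0435]); print(bot.current_clock(),bot.current_contact_force())
c=snap('side','s2.png');d=snap('top','t2.png')
f=lambda c,x,y,w,h,s:cv2.resize(c['pixels'][y:y+h,x:x+w],None,fx=s,fy=s,interpolation=cv2.INTER_CUBIC)
cv2.imwrite('pics/c2.png',np.hstack([f(c,380,210,100,100,4),f(d,360,200,100,100,4)]))
```

```text
4.5333 [-0.10178102 -0.22752717 -0.02343424]
```

View pics/c2.png

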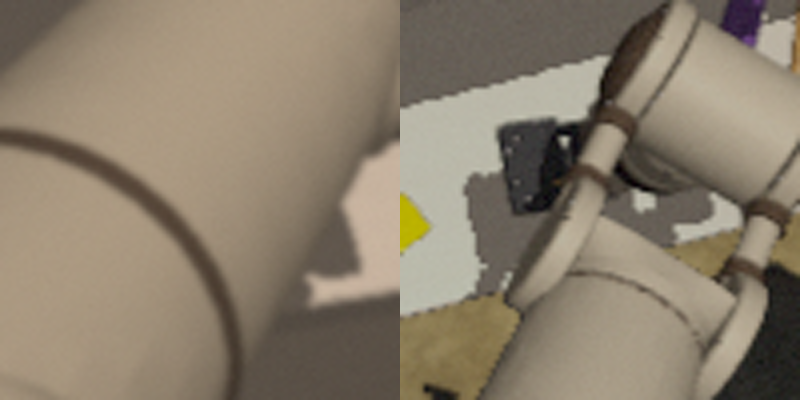

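View pics/s1.png

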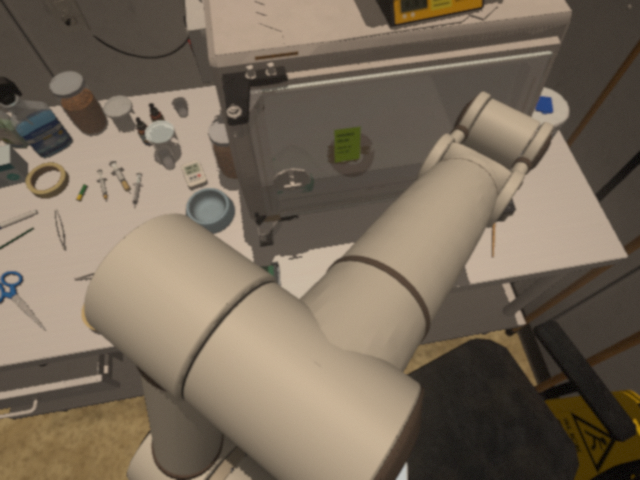

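Run:
```python
from h import *
print(bot.set_gripper(0.0,25),bot.current_opening(),bot.current_opening()*92)
f0=np.array(bot.current_contact_force());print(f0)
p=np.array([.5924,-.2186,0])
bot.line_to([p[0],p[1],.15],max_speed=.1); print(bot.current_contact_force(),bot.current_opening())
bot.goto([.47,-.13,.25],down(-1.3823)); bot.goto([.44,.10,.25],down(-1.3823));bot.goto([.4897,.2011,.21],down(-1.3823))
print(bot.current_clock(),bot.current_ee_pos(),bot.current_contact_force(),bot.current_opening())
c=snap('side','s3.png');d=snap('top','t3.png')
f=lambda c,x,y,w,h,s:cv2.resize(c['pixels'][y:y+h,x:x+w],None,fx=s,fy=s,interpolation=cv2.INTER_CUBIC)
cv2.imwrite('pics/c3.png',np.hstack([f(c,180,200,133,133,3),f(d,210,220,133,133,3)]))
```

```text
False 0.2311762562469648 21.268215574720763
[ 1.06380076  0.03813832 -0.49766714]
[0.39883442 0.14753585 0.00984945] 0.2284821224313595
9.1417 [0.49012298 0.20008746 0.20941595] [0.27299951 0.37932707 0.18282037] 0.2293841883845039
```

View pics/c3.png

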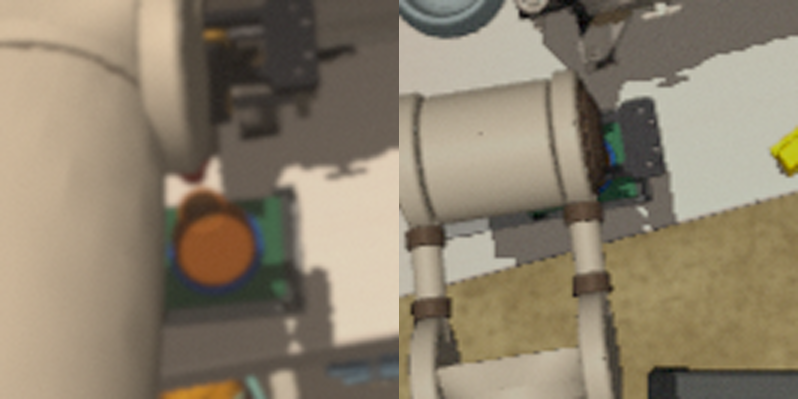

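Run:
```python
from h import *
from fit import C
print(bot.current_ee_pos())
bot.line_to([.4897,.2011,.185],max_speed=.08);bot.hold(.2)
print(bot.current_ee_pos(),bot.current_tool_rot(),down(-1.3823))
e=bot.current_ee_pos()
c=snap('side','s4.png')
for X in ([e[0],e[1],e[2]-.0395],[e[0],e[1],e[2]-.0095],[e[0],e[1],e[2]-.0045],[.4897,.2011,.109],[.4897,.2011,.085]):
    u=proj(c,X);print(u,(u-[220,240]+.5)*10)
cv2.imwrite('pics/c4.png',cv2.resize(c['pixels'][240:300,220:280],None,fx=10,fy=10,interpolation=cv2.INTER_CUBIC))
```

```text
[0.4903 0.1997 0.2106]
[0.49   0.2012 0.1855] [-2.4202  2.0019 -0.001 ] [ 2.4206 -2.0025  0.    ]
[245.2386 262.3805] [257.3863 228.805 ]
[243.1376 256.5167] [236.3762 170.1667]
[242.7753 255.5054] [232.753  160.0545]
[247.6971 269.3059] [281.971  298.0589]
[249.1862 273.4606] [296.8625 339.6064]
```

View pics/c4.png

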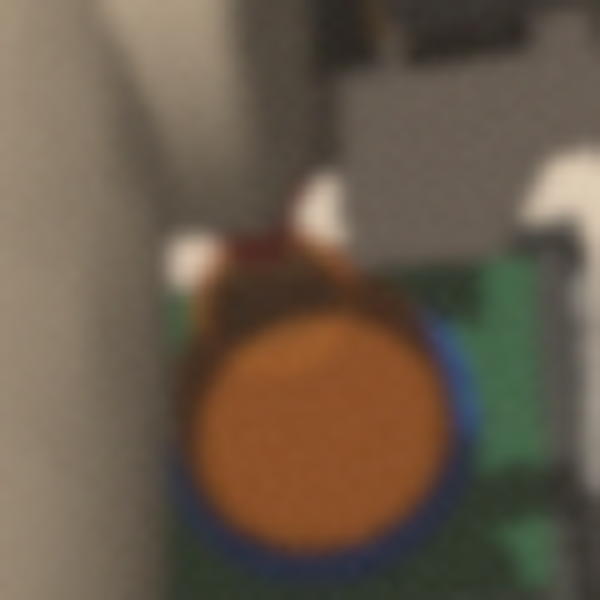

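Run:
```python
from h import *
f0=np.array(bot.current_contact_force()); print(f0)
z=.145; bot.line_to([.4897,.2011,z],max_speed=.08)
while z>.114:
    print(round(z,4),bot.current_ee_pos(),(np.array(bot.current_contact_force())-f0).round(2),np.array(bot.current_ft_torque()).round(2))
    f=np.array(bot.current_contact_force())-f0
    if np.linalg.norm(f)>5: break
    z-=.003 if z>.121 else .001
    bot.line_to([.4897,.2011,z],max_speed=.05)
print(bot.current_clock())
```

```text
[-0.35811893  0.30143951 -0.31540621]
0.145 [0.48965868 0.20108454 0.14483442] [-0.03 -0.13  0.54] [-0.01  0.1   0.01]
0.142 [0.48985045 0.20111398 0.14221021] [ 0.79 -1.16 -0.08] [-0.06  0.11 -0.01]
0.139 [0.48954599 0.20109    0.13881173] [ 0.42 -0.83  0.06] [0.06 0.19 0.04]
0.136 [0.48948775 0.20104803 0.13572254] [ 0.44  0.1  -0.3 ] [ 0.02  0.12 -0.01]
0.133 [0.48951584 0.20106084 0.13274255] [0.18 0.13 0.33] [-0.01  0.09 -0.04]
0.13 [0.48949015 0.20105704 0.12973092] [ 1.22  0.53 -0.63] [0.02 0.14 0.01]
0.127 [0.48950605 0.2010616  0.12672494] [ 0.66  0.24 -0.17] [-0.02  0.15 -0.06]
0.124 [0.48951483 0.20105211 0.12373615] [ 0.06 -0.6  -0.25] [0.03 0.15 0.02]
0.121 [0.48949802 0.20106925 0.12072376] [ 0.56 -1.17 -0.16] [-0.03  0.14 -0.01]
0.12 [0.48967834 0.2011079  0.11997037] [ 0.02 -0.1   0.51] [-0.08  0.16  0.  ]
0.119 [0.48964419 0.20112361 0.11894112] [-0.1  -0.43  0.14] [-0.05  0.16  0.03]
0.118 [0.48993413 0.20117975 0.11834366] [ 0.46 -0.21  1.53] [-0.04  0.23  0.  ]
0.117 [0.49005894 0.20120948 0.11819838] [-1.71 -1.71  8.56] [-0.18  0.65 -0.07]
13.6083
```

Run:
```python
from h import *
bot.line_to([.4897,.2011,.1182],max_speed=.05)
bot.set_gripper(.55); bot.hold(.4); print(bot.current_contact_force(),bot.current_opening())
bot.line_to([.4897,.2011,.21],max_speed=.12)
bot.goto([.40,-.02,.28],down(.685))
c=snap('side','s5.png');d=snap('top','t5.png');print(bot.current_clock())
f=lambda c,x,y,w,h,s:cv2.resize(c['pixels'][y:y+h,x:x+w],None,fx=s,fy=s,interpolation=cv2.INTER_CUBIC)
cv2.imwrite('pics/c5.png',np.hstack([f(c,225,240,66,66,6),f(d,230,240,66,66,6)]))
```

```text
[-0.39087335  0.90843026  0.31447639] 0.5519798283253908
18.0833
```

View pics/c5.png

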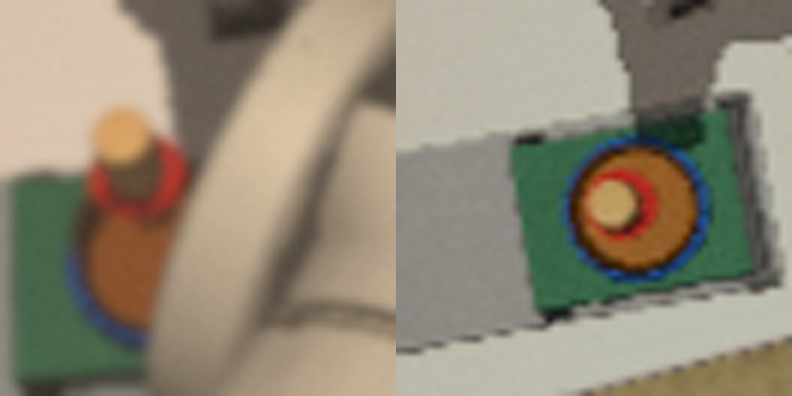

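View pics/s5.png

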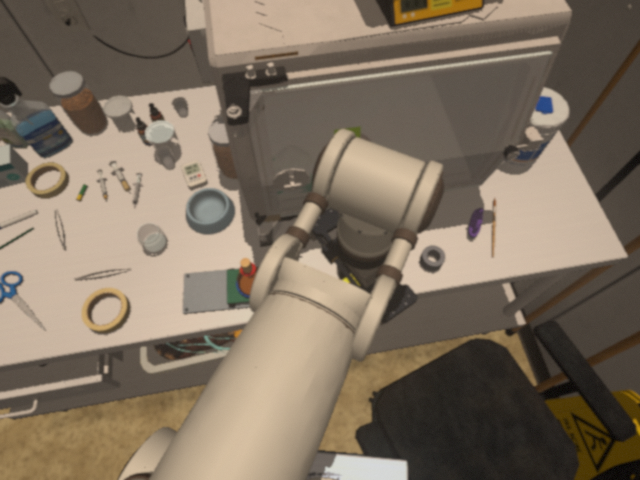

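View pics/t5.png

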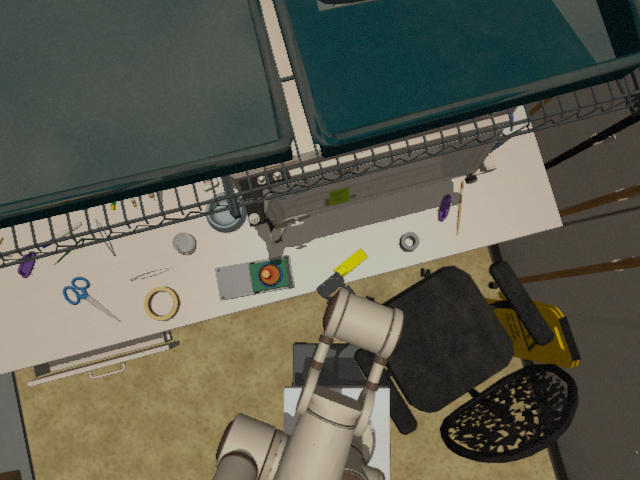

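Run:
```python
from h import *
from fit import C
from scipy.optimize import least_squares
u=proj(C['top'],[.4897,.2011,.150]);print('handle top pred',u,'seen',230+216/6,240+34)
u=proj(C['side'],[.4897,.2011,.150]);print('side pred',u,'seen',225+122/6-.4,240+137/6-.4)
D=[]
rng=np.random.default_rng(0)
for i in range(80):
    p=np.array([rng.uniform(.4,.6),rng.uniform(-.1,.3),rng.uniform(.1,.3)])
    R=Ro.from_rotvec(down(0))
    a=np.arctan2(p[1],p[0])
    t=rng.uniform(-.5,.5); ax=np.array([-np.sin(a),np.cos(a),0])*t+rng.normal(0,.1,3)
    Q=(Ro.from_rotvec(ax)*R).as_rotvec()
    q=bot.inverse_kinematics(p,Q)
    if q is not None: D.append((p,Q,q))
print(len(D))
# model: base z rot q1; shoulder (a1,0,h); L2 ; L3 ; wrist roll q4; pitch q5; tool
def fk(q,P,wr=False):
    a1,h,L2,L3x,L3z,lat,D5,d6x=P
    R=Ro.from_euler('z',q[0]);p=R.apply([a1,0,h])
    R=R*Ro.from_euler('y',q[1]);p=p+R.apply([0,0,L2])
    R=R*Ro.from_euler('y',q[2]);p=p+R.apply([L3x,0,L3z])
    R=R*Ro.from_euler('z',q[3]);w=p.copy()
    R=R*Ro.from_euler('y',q[4]);p=p+R.apply([d6x,lat,D5])
    return (p,w) if wr else p
r=lambda P:np.concatenate([fk(q,P)-p for p,Q,q in D])
s=least_squares(r,[0,.2,.4,0,.4,.1,.25,0]);print(s.x,np.abs(s.fun).max())
for p,psi in(([.47,.307,.033],-1.3823+np.pi/2),([.46,.357,.033],-1.3823+np.pi/2)):
    q=bot.inverse_kinematics(p,down(psi));print(fk(q,s.x,True))
```

```text
handle top pred [266.2949 273.5827] seen 266.0 274
side pred [244.994  261.7643] seen 244.93333333333334 262.43333333333334
80
[0.0105 0.3009 0.386  0.0541 0.5354 0.1189 0.3176 0.0271] 0.037762373432942586
(array([0.465 , 0.304 , 0.0268]), array([0.5326, 0.2025, 0.3444]))
(array([0.4555, 0.3537, 0.0269]), array([0.5318, 0.2586, 0.3446]))
```

Run:
```python
from h import *
from fit import C
for z in (.35,.5): print(z,atz(C['side'],238,118,z),atz(C['side'],258,95,z),atz(C['side'],555,48,z),atz(C['top'],255,215,z),atz(C['top'],270,205,z),atz(C['top'],258,185,z))
c=C['side'];d=C['top']
f=lambda c,x,y,w,h,s:cv2.resize(c['pixels'][y:y+h,x:x+w],None,fx=s,fy=s,interpolation=cv2.INTER_CUBIC)
cv2.imwrite('pics/inc.png',np.hstack([f(c,200,60,100,190,3),f(d,220,160,100,190,3)]))
```

```text
0.35 [0.6997 0.2191 0.35  ] [0.7609 0.1896 0.35  ] [ 0.9443 -0.4121  0.35  ] [0.6222 0.206  0.35  ] [0.6459 0.1716 0.35  ] [0.6929 0.2003 0.35  ]
0.5 [0.5693 0.1735 0.5   ] [0.6164 0.1509 0.5   ] [ 0.7574 -0.312   0.5   ] [0.6002 0.1843 0.5   ] [0.6204 0.1549 0.5   ] [0.6606 0.1794 0.5   ]
```

View pics/inc.png

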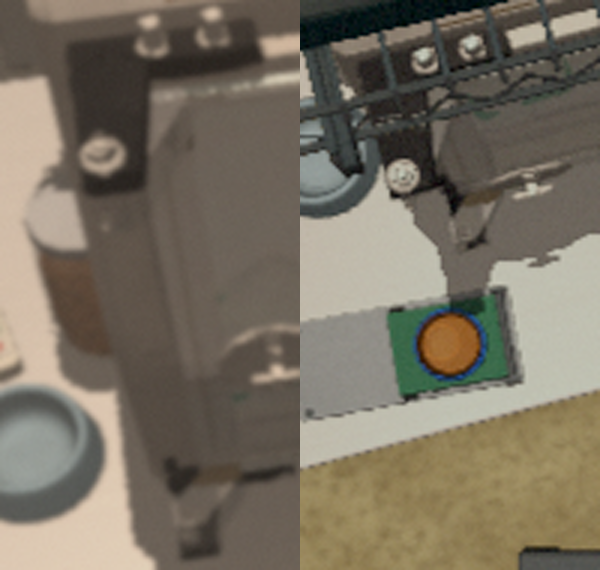

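```bash
cat > fk.py <<'E'
from h import *
from scipy.optimize import least_squares
import itertools
def fk(q,P,s4=1,wr=False):
    a1,h,L2,L3x,L3z,lat,D5,d6x,sl,lat2=P
    R=Ro.from_euler('z',q[0]);p=R.apply([a1,sl,h])
    R=R*Ro.from_euler('y',q[1]);p=p+R.apply([0,0,L2])
    R=R*Ro.from_euler('y',q[2]);e=p.copy();p=p+R.apply([L3x,0,L3z])
    R=R*Ro.from_euler('z',s4*q[3]);w=p.copy();w=w+R.apply([0,lat2,0]);p=w
    R=R*Ro.from_euler('y',q[4]);p=p+R.apply([d6x,lat,D5])
    return (p,w,e) if wr else p
E
python3 - <<'E'
from fk import *
import pickle
D=[]
rng=np.random.default_rng(0)
for i in range(150):
    p=np.array([rng.uniform(.4,.6),rng.uniform(-.1,.3),rng.uniform(.1,.3)])
    a=np.arctan2(p[1],p[0]); t=rng.uniform(-.5,.5); ax=np.array([-np.sin(a),np.cos(a),0])*t+rng.normal(0,.1,3)
    Q=(Ro.from_rotvec(ax)*Ro.from_rotvec(down(0))).as_rotvec()
    q=bot.inverse_kinematics(p,Q)
    if q is not None: D.append((p,Q,q))
print(np.array([q for _,_,q in D])[:5])
best=None
for s4 in(1,-1):
    r=lambda P:np.concatenate([fk(q,P,s4)-p for p,Q,q in D])
    for L3x in(0,.06,-.06):
      s=least_squares(r,[0,.2,.4,L3x,.4,.1,.25,0,0,0]);print(s4,s.x,np.abs(s.fun).max())
      if best is None or s.cost<best[1].cost: best=(s4,s)
pickle.dump((best[0],best[1].x),open('fk.pkl','wb'))
y=-1.3823
for p,psi in(([.4897,.2011,.118],y),([.47,.307,.033],y+np.pi/2),([.46,.357,.033],y+np.pi/2),([.5924,-.2186,.043],y),([.501,-.011,.025],.685)):
    q=bot.inverse_kinematics(p,down(psi))
    t,w,e=fk(q,best[1].x,best[0],True); n=np.array([.953,.303]);print(t,w,e,'gap',n@(np.array([.6,.178])-w[:2]))
E
```

```text
[[-0.28061906 -0.18699555  2.2301612   0.17010987  0.66779    -0.5239436 ]
 [ 0.03023746  0.15150465  1.46569985 -0.0590778   1.60320686  0.05254824]
 [-0.27724305  0.17710304  1.46905215  0.00287061  1.64739424 -0.26436301]
 [ 0.13105612 -0.12859626  1.85847831 -0.02694264  1.44999357  0.22700448]
 [ 0.06667326  0.05990144  1.65885247  0.01312928  1.36968992  0.04292129]]
1 [ 3.35706171e-10  2.98100000e-01  3.85700000e-01  4.78000005e-02
  5.19100000e-01  5.45746579e-02  3.22098000e-01 -3.61335788e-11
  1.19900000e-01 -5.45746580e-02] 2.7695784554637726e-10
1 [-1.99710665e-11  2.98100000e-01  3.85700000e-01  4.78000003e-02
  5.19100000e-01  3.72248032e-02  3.22098000e-01 -3.96934785e-11
  1.19900000e-01 -3.72248034e-02] 1.527517001775891e-10
1 [ 4.89441404e-11  2.98100001e-01  3.85700000e-01  4.78000006e-02
  5.19100000e-01  2.71745497e-02  3.22098000e-01  1.22487583e-10
  1.19900000e-01 -2.71745494e-02] 2.8864372003667427e-10
-1 [-0.00528979  0.14773134  0.19769329 -0.05057413  0.48223667  1.37389891
  0.08367777 -0.02996374  0.13646106 -1.39115832] 0.1464661958597796
-1 [-0.005289
[... 165 characters left out ...]
9769329 -0.05057412  0.48223666 -0.6605287
  0.08367777 -0.02996374  0.13646106  0.64326929] 0.14646619623305224
[0.4897 0.2011 0.118 ] [0.4956743  0.16435774 0.440098  ] [0.03296535 0.12683484 0.6801559 ] gap 0.10355599716430428
[0.47  0.307 0.033] [0.48323092 0.27220591 0.355098  ] [0.07628488 0.15728455 0.66221906] gap 0.08273654374921896
[0.46  0.357 0.033] [0.47627827 0.32352308 0.355098  ] [0.07710686 0.17081682 0.65589414] gap 0.07381331280568448
[ 0.5924 -0.2186  0.043 ] [ 0.57311637 -0.25044066  0.365098  ] [0.21385243 0.01065942 0.64058214] gap 0.15543761881229376
[ 0.501 -0.011  0.025] [ 0.49130222 -0.04693938  0.347098  ] [0.10982849 0.09455259 0.67511195] gap 0.17174561539279595
```

Run:
```python
from h import *
g=[.5012,-.0109]
bot.goto([g[0],g[1],.14],down(.685)); bot.line_to([g[0],g[1],.0255],max_speed=.12); bot.hold(.1)
print(bot.current_ee_pos(),bot.current_contact_force())
bot.set_gripper(0.0,45); bot.hold(.2); print(bot.current_opening()*92,bot.current_contact_force(),bot.current_ee_pos())
bot.line_to([g[0],g[1],.12],max_speed=.12); bot.hold(.2)
print(bot.current_opening()*92,bot.current_contact_force(),bot.current_ee_pos(),bot.current_clock())
snap('side','s6.png');snap('top','t6.png')
a=np.hstack([cv2.imread('pics/s6.png')[200:350,300:433],cv2.imread('pics/t6.png')[200:350,300:433]])
cv2.imwrite('pics/c6.png',cv2.resize(a,None,fx=3,fy=3,interpolation=cv2.INTER_CUBIC))
```

```text
[ 0.50200824 -0.0111104   0.02643454] [-0.19464373 -0.16083528  0.02861815]
21.87245847598841 [-0.55448803  0.25956942  1.6710306 ] [ 0.5011724  -0.01091976  0.02554898]
22.019864563023038 [-0.59947641  0.52777243 -0.60031126] [ 0.5005849  -0.01075338  0.11911835] 21.9
```

View pics/c6.png

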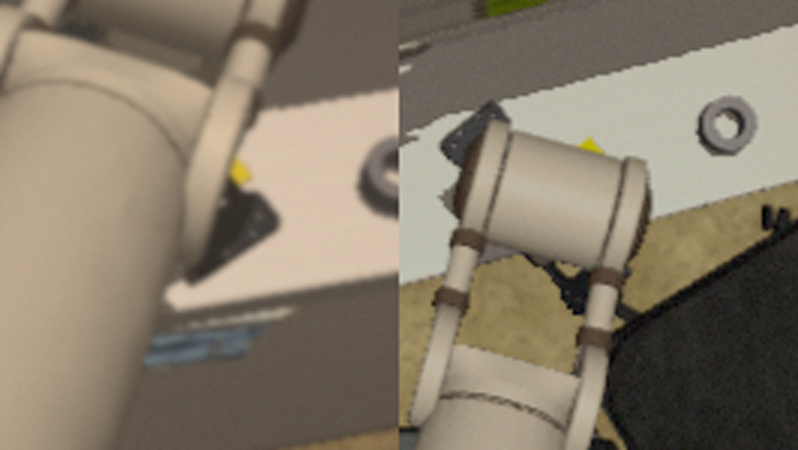

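```bash
cat >> h.py <<'E'
SY=-1.3823
def st(a,b=0): return np.array([.4803+np.cos(SY)*a-np.sin(SY)*b,.2502+np.sin(SY)*a+np.cos(SY)*b])
PL=down(SY+np.pi/2)
E
python3 - <<'E'
from h import *
bot.goto([.40,0,.28],PL); bot.goto([.39,.25,.28],PL); p=st(-.113)
bot.goto([*p,.13],PL); bot.line_to([*p,.06],max_speed=.12); bot.hold(.2)
print(bot.current_clock(),bot.current_ee_pos(),p,bot.current_opening()*92,bot.current_contact_force())
snap('side','s7.png');snap('top','t7.png')
a=np.hstack([cv2.imread('pics/s7.png')[220:340,160:293],cv2.imread('pics/t7.png')[220:340,190:323]])
cv2.imwrite('pics/c7.png',cv2.resize(a,None,fx=3,fy=3,interpolation=cv2.INTER_CUBIC))
E
```

```text
25.5167 [0.45989486 0.36159292 0.06116488] [0.45912583 0.36119844] 21.95617467275629 [ 0.59679402 -0.35349961 -1.16572177]
```

View pics/c7.png

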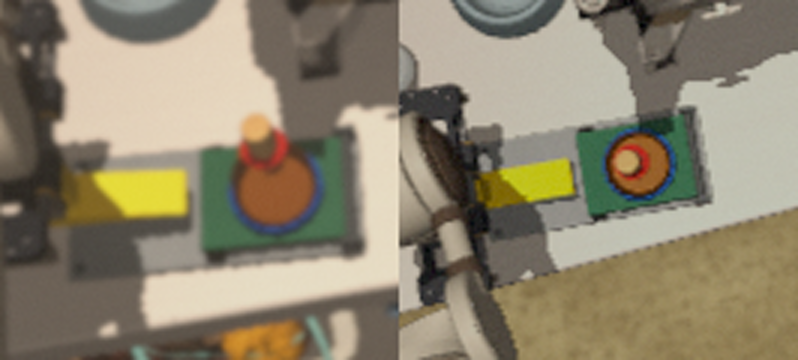

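Run:
```python
from h import *
p=st(-.113)
f0=np.array(bot.current_contact_force())
z=.0375
while z>.030:
    bot.line_to([*p,z],max_speed=.06); bot.hold(.1)
    f=np.array(bot.current_contact_force())-f0; print(round(z,4),bot.current_ee_pos(),f.round(2))
    if f[2]>2.5: break
    z-=.001
print(bot.current_clock())
c=snap('side','s8.png');d=snap('top','t8.png')
a=np.hstack([c['pixels'][250:330,175:255],d['pixels'][245:325,210:290]])
cv2.imwrite('pics/c8.png',cv2.resize(a,None,fx=5,fy=5,interpolation=cv2.INTER_CUBIC))
for x,y_,z in((-.02,.018,.011),(-.02,-.018,.011),(-.01,.042,.024),(-.01,-.042,.024)):
    X=[*st(x,y_),z];print(((proj(c,X)-[175,250]+.5)*5).round(),((proj(d,X)-[210,245]+.5)*5+[400,0]).round())
```

```text
0.0375 [0.45936506 0.36134106 0.03771087] [ 0.1  -0.78  0.53]
0.0365 [0.45919106 0.36122189 0.03661177] [ 0.33 -1.42 -0.12]
0.0355 [0.45912518 0.36119052 0.03548516] [ 0.59 -1.3  -0.33]
0.0345 [0.45911549 0.36120691 0.03449717] [ 0.52 -1.09 -1.04]
0.0335 [0.45921722 0.36125816 0.03355325] [ 0.17 -1.3  -0.17]
0.0325 [0.45925562 0.3612888  0.03354372] [-2.02 -3.1   7.65]
27.9917
[246. 157.] [592. 141.]
[246. 229.] [602. 199.]
[261.  98.] [599.  98.]
[263. 267.] [622. 236.]
```

View pics/c8.png

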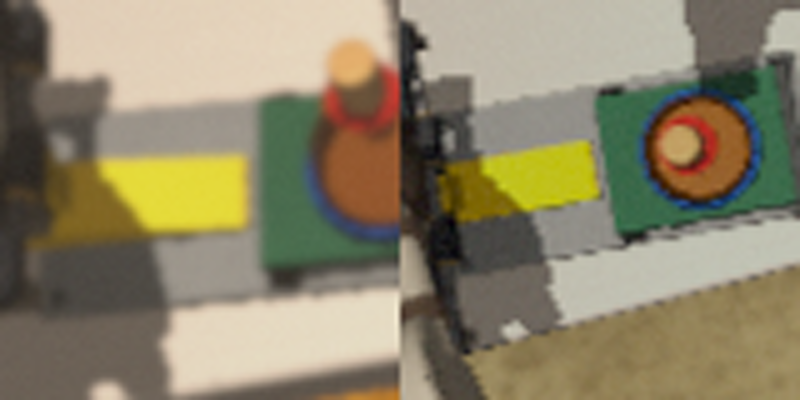

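Run:
```python
from h import *
f0=None
for x in (-.1,-.085,-.078,-.073,-.068,-.063,-.058):
    bot.line_to([*st(x),.0332],max_speed=.05); bot.hold(.05)
    e=bot.current_ee_pos();print(x,e,(np.array(e[:2])-st(x)).round(4),np.round(bot.current_contact_force(),2),round(bot.current_opening()*92,2))
bot.hold(.5);print(bot.current_clock(),bot.current_ee_pos(),bot.current_contact_force())
c=snap('side','s9.png');d=snap('top','t9.png')
a=np.hstack([c['pixels'][250:330,175:255],d['pixels'][245:325,210:290]])
cv2.imwrite('pics/c9.png',cv2.resize(a,None,fx=5,fy=5,interpolation=cv2.INTER_CUBIC))
for x,y_,z in((-.01,.042,.024),(-.01,-.042,.024),(-.01,.042,.028),(-.01,-.042,.028),(-.01,.018,.020),(-.01,-.018,.020)):
    X=[*st(x,y_),z];print(((proj(c,X)-[175,250]+.5)*5).round(),((proj(d,X)-[210,245]+.5)*5+[400,0]).round())
```

```text
-0.1 [0.46217204 0.34772675 0.03354888] [ 0.0006 -0.0007] [ 0.58 -3.31  5.24] 21.72
-0.085 [0.46487712 0.33313347 0.0335461 ] [ 0.0005 -0.0006] [ 1.14 -1.67  5.68] 21.83
-0.078 [0.46597671 0.32745014 0.03354494] [0.0003 0.0006] [0.42 5.62 4.19] 21.98
-0.073 [0.46677761 0.32262901 0.03352991] [0.0002 0.0007] [-1.36  5.65  4.27] 21.64
-0.068 [0.46770765 0.31776273 0.03355959] [0.0001 0.0008] [-0.85  5.51  4.85] 21.68
-0.063 [0.46859    0.31281727 0.03354693] [0.0001 0.0007] [-0.33  5.58  5.14] 22.04
-0.058 [0.46949892 0.30787795 0.03355005] [0.0001 0.0007] [-1.    4.62  5.23] 21.64
31.0917 [0.46951426 0.30787756 0.03354788] [-0.88323607  4.70231728  5.36463955]
[261.  98.] [599.  98.]
[263. 267.] [622. 236.]
[260.  95.] [598.  98.]
[262. 265.] [621. 236.]
[263. 149.] [606. 138.]
[264. 221.] [616. 196.]
```

View pics/c9.png

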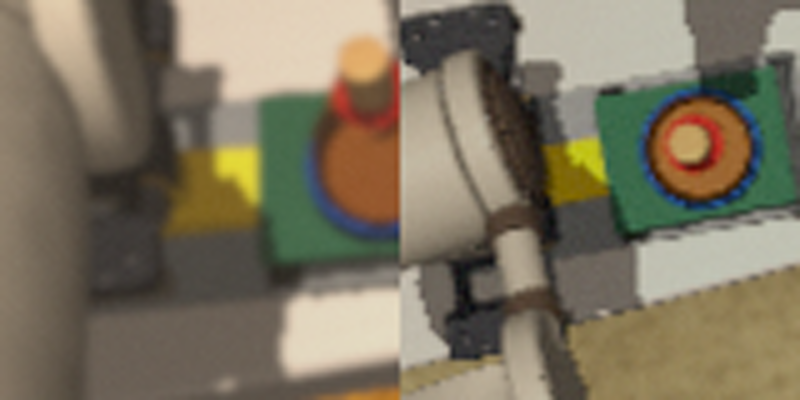

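Run:
```python
from h import *
from fit import C
hp=[];
for th in (0,.02,.035,.05):
    dx=-.055;dz=.150-.016
    x=.105+dx*np.cos(th)+dz*np.sin(th); z=.016-dx*np.sin(th)+dz*np.cos(th)
    X=[*st(x),z]; print(th,((proj(C['side'],X)-[175,250]+.5)*5).round(),((proj(C['top'],X)-[210,245]+.5)*5+[400,0]).round())
print(bot.current_clock()); print(bot.job_done())
```

```text
0 [352.  61.] [684. 145.]
0.02 [359.  60.] [689. 145.]
0.035 [363.  59.] [692. 144.]
0.05 [368.  57.] [696. 143.]
31.1917
the job is handed in; nothing more can be done
None
```

I seated the red stopper in the flask and released it. I then laid the yellow wedge on the stand base and slid it under the plate, and handed the job in at about 31 s, still gripping the wedge. No verdict was reported, so what follows rests on my own checks.

- **Stopper:** its flange met the rim within about 0.3 mm of the predicted height. After release, the handle top in both pictures was within 1 pixel of the seated position.
- **Wedge:** it touched down at the height that means flat on the base, and that height held during the slide. The toe was on the centre line, and the plate's resistance began where expected.
- **Plate tilt:** I judged this from how far the stopper's handle top had moved. The side view fits about 0.035 rad, or 4 mm of lift. The top view fits slightly less, about 0.025 rad. Both are inside the allowed range.
- **Final forces:** about 5 N along the push and 5 N downward on the base, with the fingers at 22 mm opening on the grip, set to 45 N.
- **Not seen directly:** the black line was hidden, either under the plate's edge or in the gripper's shadow. The wedge–plate contact force cannot be read.
- **Other things on the table:** I saw nothing move in the pictures I took, but I did not measure the jar, brush or bowl at the end.

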